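# Keep the filling pan warm under its inner lid

## Robot

A 7-joint arm with a two-finger parallel gripper is mounted at the origin on the work surface. World frame = base frame: x ahead of the robot, y to its left, z up, the work surface at z = 0. Lengths are in m, angles in rad, forces in N, time in s.
With the tool pointing down it reaches from about 0.425 to 0.875 m from the base axis. Payload 4.7 kg.
Tool frame: the origin (TCP) lies between the finger pads; the fingertips stand 14 mm ahead of it and the grasp point (between the pads) lies 5 mm behind it; z points along the fingers, y is the line along which they close (so a half turn about z gives the same grasp; the last joint's range is limited). The gripper opens to 87 mm and grips with 3 to 60 N. Pads are 19 mm wide; open, the fingers measure 117 mm over their backs; the gripper's body (75 mm by 190 mm) begins 51 mm behind the grasp point.
Start: joints at [-1.213, 0.321, -0.07, 1.45, 0.023, 1.371, -0.057], TCP at [0.219, 0.612, 0.237] pointing down, gripper open.
Joint ranges: [-2.86, 2.86], [-0.3, 2.09], [-1.38, 1.24], [0.06, 2.45], [-1.56, 4.7], [0.09, 2.05], [-2.69, 2.69]. Speed limits (rad/s): [2.57, 2.57, 3.14, 3.14, 3.14, 3.14, 3.14].

## Interface

Orientations are given as a rotation vector (axis times angle).
In Python, from bench import ctrl gives the robot as it stands.
- The arm moves only by the tool step_arm, never from a script. Its argument "commands" is a list of rows, each an object with "travel": the shift along the tool's x, y, z in m, a list of three; "turn": the turn, a rotation vector about the tool's x, y, z in degrees, a list of three. A call has 1 to 5 rows; each row is the pose to reach, as a shift and turn from the pose commanded when the call began, along the tool's axes at that moment; what a row does not reach only later rows make up. A row lasts 1/10 s, in which the tool goes at most 50 mm and 8.59 degrees, less where a joint would pass 70% of its speed; a pose out of reach is approached as far as the arm can. A call with a gripper value outside its range is refused whole. "gripper" is the opening, from 0 (shut) to 1 (fully open), set as the call begins (left out, the last holds). The fingers move at their own pace and stop on an object; "force" is the grip in N (left out, the last holds). Time passes only in rows, so rows that repeat a pose let the fingers close. It gives the time, the measured TCP pose, the force, the opening and the grip force at its end, in the units of the state.
- ctrl.get_state(): the state, without advancing time (a new reading comes with each control period).
- ctrl.get_image(name): name is "side" or "top" or "wrist"; returns the picture (420x560x3 uint8, red, green, blue); there is no depth.
- ctrl.camera_model(name): a dict with "fx", "fy", "cx", "cy" (pixels), "R" (3x3) and "t" (3): a world point X has camera coordinates R X + t; the wrist camera has in their place "T_tool_cam" (4x4, takes a point from camera to tool coordinates, whose origin is the TCP and whose axes are the flange's). Camera axes: x right, y down, z forward; pixel columns grow to the right and rows downward; lengths in m; the calibration is good to about 2 mm. A picture is of the moment at which its call begins: read the wrist's pose just before it. camera_model takes no time and is no camera call.
- ctrl.close_job(): hands the job in; it is judged then, once.
The state is a dict: "time": time; "joint_positions": joint angles; "qd": joint speeds; "joint_torque": joint torques, N m; "position": TCP position; "tool_rot": TCP orientation; "ft_force": force on the tool from outside, world axes, zero at the start; "torque": the same for the moment, N m; "grip_width": opening from 0.0 (shut) to 1.0 (fully open); "grip_force": force on a finger pad.
Only numpy, scipy, OpenCV 4.12 (cv2) and the standard library are available. Lean on these libraries where they do the work, as an engineer would, in place of code of your own. Each camera call takes 0.05 s, during which the arm holds its last target. There are 200 camera calls.

## Task

Slide the saucepan by its handle across the hob from the single ring to the centre of the double ring, without lifting it. Then pick up the nested pair of lids together by the slender knob, lower the pair gently onto the saucepan so that it seats, let go, and take hold of the outer lid's neck to raise the outer lid alone, straight up and level until it is clear of the knob, leaving the inner lid seated and undisturbed and everything else on the table where it is. Finish while still holding the outer lid there above the pan: do not put it down or let go.

Things in the scene. Friction and masses are not known exactly. Their poses are not given: they have to be found in the camera images.
- pot: Open steel saucepan, 140 mm across, 90 high, wall 4 (mouth 132), about 0.65 kg, standing on the hob. Origin: centre of its underside, z up. One black handle along its own -x, pointing roughly at the robot: a level bar 22 mm wide, 16 thick, from 70 to 184 mm from the pan's axis, mid-height 62 mm above the origin; a bracket 34 mm wide reaches out to 79 mm from the axis.
- pot_handle (a point): Point in the middle of the saucepan's handle bar, 130 mm from the pan's axis; a good place to grip across the bar from above. Axes as the pan's.
- hob: Fixed flat black hob, 300 x 420 mm (x by y), 30 mm high. Origin: centre of its underside; its top is 30 mm above the table.
- ring_single: Cooking place on the hob marked by one pale circle 170 mm across, where the saucepan starts. Origin: the circle's centre, on the hob's top. It may be the left or the right place.
- ring_double: Keep-warm place on the hob marked by two concentric pale circles, 170 and 104 mm across. Origin: their centre, on the hob's top, about 200 mm beside the single ring.
- trivet: Fixed round wooden stand, 116 mm across, 20 mm high, on which the nested lids start. Origin: centre of its underside.
- inner_lid: Inner lid, loose, steel, 0.2 kg: disc 150 mm across, 6 thick; plug beneath 124 across, 10 deep, drops into the pan's mouth; slender upright knob 22 mm thick, its top 78 mm above the origin. Origin: centre of the disc's underside, which rests on the pan's rim (90 mm above the pan's origin), z up. Starts with the plug on the trivet and the outer lid lying on it: lifting its knob carries both.
- knob_top (a point): Centre of the top of the inner lid's knob, 78 mm above the inner lid's origin.
- outer_lid: Outer lid, loose, steel, 0.22 kg: flat cover 167 mm across, 4 thick, skirt 7 mm down (inside 159 across), open round neck 54 mm outside, 42 inside, from 4 to 34 mm above the origin. The inner lid's knob stands freely through the neck, 38 mm beyond it. Origin: centre of the cover's underside, z up, resting on the inner disc 6 mm above its origin. Lifted by the neck it comes off alone.
- neck (a point): Point on the outer lid's axis, 26 mm above its origin, 8 mm below the neck's top: the height to grip the neck.
- glass: Bystander: drinking glass, 52 mm across, 75 high. Origin: centre of its underside.
- dip_bowl: Bystander: small steel bowl, 68 mm across, 40 high. Origin: centre of its underside.
- jar: Bystander: amber glass jar, 64 mm across, 100 high. Origin: centre of its underside.
- can: Bystander: can with a paper band, 66 mm across, 110 high. Origin: centre of its underside.
- spatula: Bystander: spatula lying flat, 240 mm long. Origin: on its underside, handle along its own -x, blade along +x.
- mug: Bystander: white mug, 72 mm across, 85 high. Origin: centre of its underside.

How it is judged:
On the way, in this order (a step that is already met when the one before it is completed fails the run):
1. The saucepan stands still on the double ring, within 18 mm of its centre (horizontal distance between pot and ring_double below 0.018 m and linear speed of pot below 0.02 m/s and angle between pot's own z axis and vertical below 0.05 rad), for 0.2 s.
2. Both lids, still nested, are lifted together off the trivet (z of inner_lid in the frame of trivet above 0.07 m and z of outer_lid in the frame of inner_lid between 0 and 0.012 m and horizontal distance between outer_lid and inner_lid below 0.012 m), for 0.1 s.
3. Both lids, still nested, are seated on the saucepan (z of inner_lid in the frame of pot between 0.086 and 0.094 m and horizontal distance between inner_lid and pot below 0.008 m and angle between inner_lid's own z axis and vertical below 0.06 rad and z of outer_lid in the frame of inner_lid between 0 and 0.012 m and horizontal distance between outer_lid and inner_lid below 0.012 m and horizontal distance between pot and ring_double below 0.018 m and linear speed of inner_lid below 0.03 m/s), for 0.2 s.
4. The fingers have let go of both lids (z of inner_lid in the frame of pot between 0.086 and 0.094 m and horizontal distance between inner_lid and pot below 0.008 m and angle between inner_lid's own z axis and vertical below 0.06 rad and z of outer_lid in the frame of inner_lid between 0 and 0.012 m and horizontal distance between outer_lid and inner_lid below 0.012 m and contact force between the fingers and inner_lid below 0.05 N and contact force between the fingers and outer_lid below 0.05 N), for 0.05 s.
At the end, for the whole second after the job is handed in: Pan on the hob within 18 mm of the double ring's centre; inner lid seated on it (8 mm off axis, 4 mm in height, 0.06 rad); outer lid held still by the fingers, its underside 78 mm or more above the inner lid's, within 50 mm of the pan's axis, tilt under 0.2 rad, touching neither (horizontal distance between pot and ring_double below 0.018 m and z of pot in the frame of hob below 0.036 m and angle between pot's own z axis and vertical below 0.05 rad and z of inner_lid in the frame of pot between 0.086 and 0.094 m and horizontal distance between inner_lid and pot below 0.008 m and angle between inner_lid's own z axis and vertical below 0.06 rad and z of outer_lid in the frame of inner_lid above 0.078 m and horizontal distance between outer_lid and pot below 0.05 m and angle between outer_lid's own z axis and vertical below 0.2 rad and linear speed of outer_lid below 0.03 m/s and contact force between the fingers and outer_lid above 1 N and contact force between each of outer_lid, the fingers and inner_lid below 0.05 N and contact force between outer_lid and pot below 0.05 N); the arm keeps its last pose, push and grip.
It fails at once if The saucepan is lifted more than 6 mm off the hob or tipped by more than 0.12 rad (z of pot in the frame of hob above 0.036 m or angle between pot's own z axis and vertical above 0.12 rad).
It fails at once if The lids come apart (outer lid more than 15 mm above its nested height) while the inner lid is not seated on the saucepan (z of outer_lid in the frame of inner_lid above 0.021 m and not (z of inner_lid in the frame of pot between 0.086 and 0.094 m and horizontal distance between inner_lid and pot below 0.008 m and angle between inner_lid's own z axis and vertical below 0.06 rad)).
It fails at once if The lids are dropped (moving over 0.4 m/s with no finger on them) (contact force between the fingers and inner_lid below 0.01 N and contact force between the fingers and outer_lid below 0.01 N and linear speed of inner_lid above 0.4 m/s).
It fails at once if The saucepan is struck or pressed by the lid with more than 60 N (contact force between inner_lid and pot above 60 N).
It fails at once if A bystander is moved by more than 25 mm (distance of any of glass, dip_bowl, jar, can, spatula, mug from where it was at the start of the episode above 0.025 m).
It also fails if it takes over 72 s, if anything falls off the work surface, if the arm or the gripper's body presses on something with over 40 N, if the wrist force passes 120 N, or if a joint passes its speed limit or range.

## Working session

There is one attempt and no reset: what is moved stays moved. The work goes in short steps, Python scripts to look and compute and a tool call to move; the robot and the scene stay as the last step left them, time stands still between calls to the robot, and variables do not carry over. Pictures are saved under pics/ and viewed, at most 10 in all, crops included, and the job is handed in when it is done.

Besides the shell and the picture viewer there is one more tool, called after "Emit:" as name([rows], argument=value, ...), one row to a line, values as JSON. step_arm: Moves the arm, as the interface text tells. Its arguments: {"type":"object","properties":{"commands":{"type":"array"},"gripper":{"type":"number"},"force":{"type":"number"}},"required":["commands"]}

```bash
ls; mkdir -p pics; python3 - <<'E'
from bench import ctrl
import cv2,numpy as np
s=ctrl.get_state();print(s)
for n in("side","top"):
    im=ctrl.get_image(n);cv2.imwrite(f"pics/{n}0.png",im[:,:,::-1])
    print(n,ctrl.camera_model(n))
print(ctrl.camera_model("wrist"))
E
```

```text
pics
{'time': 0.0, 'joint_positions': array([-1.21290323,  0.32186652, -0.0700885 ,  1.45169711,  0.02263438,
        1.37082473, -0.05688803]), 'qd': array([ 0.00095527,  0.00021841, -0.00207702,  0.00124332,  0.00096558,
        0.00107903,  0.00037657]), 'joint_torque': array([ 1.71232268e-04, -4.91296613e+01, -4.03988706e-01, -3.12518191e+01,
       -6.39714953e-02,  4.39231354e-02,  1.63482664e-04]), 'position': array([0.21896045, 0.61142803, 0.23542219]), 'tool_rot': array([-0.53725413, -3.09509654,  0.00313726]), 'ft_force': array([ 0.17947867,  0.6187048 , -0.57722511]), 'torque': array([0.00165726, 0.03425227, 0.00849514]), 'grip_force': 0.0, 'grip_width': 1.0027243869731846}
side {'fx': 502.5029207516005, 'fy': 502.5029207516005, 'cx': 276.50438714165074, 'cy': 201.80859020820935, 'R': array([[ 0.91771414, -0.39721493,  0.00458905],
       [-0.22578457, -0.5310815 , -0.81668462],
       [ 0.32683648,  0.74844689, -0.577066  ]]), 't': array([-0.50549557,  0.17064134,  1.2378394 ])}
top {'fx': 428.6950637840954, 'fy': 428.6950637840954, 'cx': 282.47043249033095, 'cy': 208.11528365471588, 'R': array([[-2.18340665e-02, -9.99757629e-01, -2.82061272e-03],
       [-9.95330840e-01,  2.20025362e-02, -9.39808919e-02],
       [ 9.40201743e-02,  7.55457789e-04, -9.95570006e-01]]), 't': array([-0.046384  ,  0.52416586,  1.03062435])}
{'fx': 335.0300581197981, 'fy': 335.0300581197981, 'cx': 278.8898799143139, 'cy': 208.68832882482178, 'T_tool_cam': array([[ 1.45859668e-03, -9.54075235e-01, -2.99563545e-01,
         8.29405215e-02],
       [ 9.99998612e-01,  1.63281608e-03, -3.31264383e-04,
        -1.40652652e-03],
       [ 8.05183318e-04, -2.99562646e-01,  9.54076293e-01,
        -1.48410422e-01],
       [ 0.00000000e+00,  0.00000000e+00,  0.00000000e+00,
         1.00000000e+00]])}
```

View pics/top0.png

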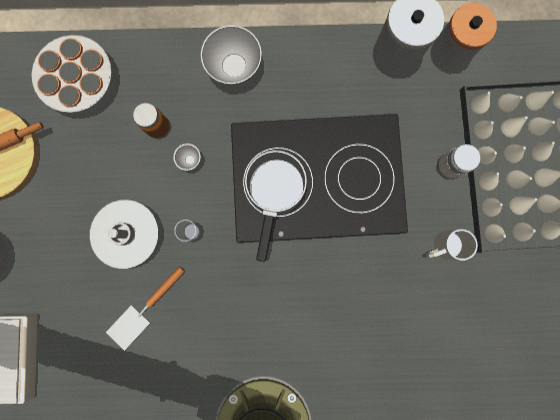

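View pics/side0.png

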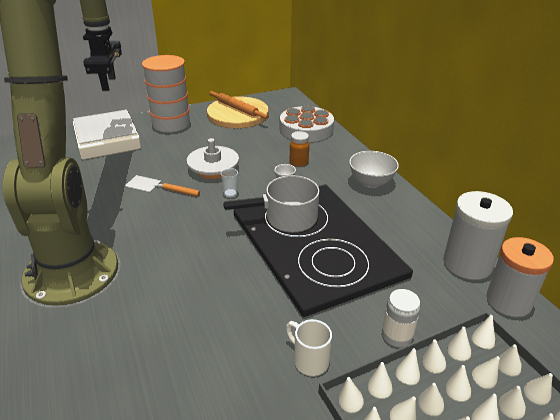

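The top view shows the pan at px (277,187) with its handle end at (262,260), the double ring at (360,178) and the lids at (122,233). The glass at (187,231) is next to the lids. The side view agrees: knob at (211,145), double ring at (333,262).

```bash
cat > h.py <<'E'
import cv2,numpy as np
from bench import ctrl
from scipy.spatial.transform import Rotation as Ro
from scipy.optimize import least_squares
def cam(n,s=None):
    m=ctrl.camera_model(n);K=(m["fx"],m["fy"],m["cx"],m["cy"])
    if n!="wrist": R=np.array(m["R"]);t=np.array(m["t"]);return K,-R.T@t,R.T
    T=np.array(m["T_tool_cam"]);Rt=Ro.from_rotvec(s["tool_rot"]).as_matrix()
    return K,Rt@T[:3,3]+s["position"],Rt@T[:3,:3]
def rays(c,uv):
    (fx,fy,cx,cy),o,R=c;uv=np.atleast_2d(np.asarray(uv,float))
    d=np.c_[(uv[:,0]-cx)/fx,(uv[:,1]-cy)/fy,np.ones(len(uv))]@R.T
    return o,d
def plane(c,uv,z):
    o,d=rays(c,uv);return o+d*((z-o[2])/d[:,2])[:,None]
def proj(c,P):
    (fx,fy,cx,cy),o,R=c;q=(np.atleast_2d(P)-o)@R;return np.c_[fx*q[:,0]/q[:,2]+cx,fy*q[:,1]/q[:,2]+cy]
def tri(obs): # [(cam,uv)]
    A=0;b=0;L=[]
    for c,uv in obs:
        o,d=rays(c,uv);d=d[0]/np.linalg.norm(d[0]);M=np.eye(3)-np.outer(d,d);A=A+M;b=b+M@o;L.append((o,M))
    p=np.linalg.solve(A,b);return p,[float(np.linalg.norm(M@(p-o))) for o,M in L]
def circ(P):
    P=P[:,:2];f=lambda q:np.hypot(P[:,0]-q[0],P[:,1]-q[1])-q[2]
    r=least_squares(f,[*P.mean(0),.08],loss="soft_l1",f_scale=.002);return r.x,np.sqrt(np.mean(r.fun**2))
def move(s,p,yaw=None):
    "travel (m) and turn (deg) in tool axes; yaw = angle of tool y in world, deg (mod 180)"
    R=Ro.from_rotvec(s["tool_rot"]).as_matrix();y0=np.degrees(np.arctan2(R[1,1],R[0,1]))
    d=0 if yaw is None else (yaw-y0+90)%180-90
    print("travel",np.round(R.T@(np.array(p)-s["position"]),4),"turn z(tool)",round(-d,2),"yaw now",round(y0,2))
def shot(name):
    s=ctrl.get_state();im=ctrl.get_image("wrist");cv2.imwrite(f"pics/{name}.png",im[:,:,::-1]);np.save(f"pics/{name}.npy",np.r_[s["position"],s["tool_rot"]]);return s,im
def st(name):
    a=np.load(f"pics/{name}.npy");return dict(position=a[:3],tool_rot=a[3:])
E
python3 - <<'E'
from h import *
T=cv2.imread("pics/top0.png",0);S=cv2.imread("pics/side0.png",0);ct=cam("top");cs=cam("side")
for n,I,c,(x0,x1,y0,y1),cc in (("top",T,ct,(318,402,138,218),(360,178)),("side",S,cs,(292,375,232,292),(333,262))):
    m=I[y0:y1,x0:x1]>90;v,u=np.nonzero(m);P=plane(c,np.c_[u+x0,v+y0],.03)
    g=plane(c,[cc],.03)[0];r=np.hypot(*(P-g)[:,:2].T)
    for lo,hi in((.04,.064),(.072,.1)):print(n,circ(P[(r>lo)&(r<hi)]))
def both(a,b):print(tri([(ct,a),(cs,b)]))
both((360,178),(333,262))
# lid cover (white blob) and knob
both((117,226.5),(211,141))
print("knob plane",plane(ct,[(117,226.5)],.108),"handle end",plane(ct,[(262,260),(270,212)],.1),"cover",plane(ct,[(124,234)],.04))
print("rim",plane(ct,[(277,187)],.03))
print("bystanders",plane(ct,[(187,231),(187,157),(148,118)],.04), plane(ct,[(460,160),(460,243)],.09))
s=ctrl.get_state();print(Ro.from_rotvec(s["tool_rot"]).as_matrix().round(3))
E
```

```text
top (array([ 0.59351273, -0.2481538 ,  0.05193012]), np.float64(0.001412676408943798))
top (array([ 0.59356922, -0.24818959,  0.08477808]), np.float64(0.0014445832439558064))
side (array([ 0.59287005, -0.24946095,  0.05173003]), np.float64(0.0018069981948827842))
side (array([ 0.59294416, -0.2495112 ,  0.08466049]), np.float64(0.001828794719388922))
(array([ 0.59285344, -0.25074792,  0.02809101]), [0.00027664809491400466, 0.00027664809491428276])
(array([0.47450883, 0.32154194, 0.1020076 ]), [0.007923160296663023, 0.00792316029666311])
knob plane [[0.48169428 0.31674915 0.108     ]] handle end [[ 0.39920243 -0.00913359  0.1       ]
 [ 0.50762424 -0.02928488  0.1       ]] cover [[0.46726812 0.32596831 0.04      ]]
rim [[ 0.57498146 -0.04557412  0.03      ]]
bystanders [[0.47116767 0.17380409 0.04      ]
 [0.652746   0.17364137 0.04      ]
 [0.75306883 0.27018793 0.04      ]] [[ 0.62029756 -0.4739924   0.09      ]
 [ 0.42771415 -0.46229006  0.09      ]]
[[-0.941  0.337 -0.   ]
 [ 0.337  0.941 -0.002]
 [-0.    -0.002 -1.   ]]
```

Emit:
step_arm([
  {"travel": [-0.04,-0.027,0],"turn": [0,0,0]},
  {"travel": [-0.08,-0.054,0],"turn": [0,0,0]},
  {"travel": [-0.12,-0.081,0],"turn": [0,0,0]},
  {"travel": [-0.16,-0.108,0],"turn": [0,0,0]},
  {"travel": [-0.2,-0.135,0],"turn": [0,0,0]},
])

```text
time: 0.6
position: [0.3627, 0.4155, 0.2362]
tool_rot: [-0.537, -3.095, 0.001]
ft_force: [0.9, -0.2, 0.5]
grip_width: 0.998
grip_force: 0.0
```

Emit:
step_arm([
  {"travel": [-0.04,-0.027,0],"turn": [0,0,0]},
  {"travel": [-0.08,-0.05,0],"turn": [0,0,0]},
  {"travel": [-0.11,-0.067,0],"turn": [0,0,0]},
  {"travel": [-0.11,-0.067,0],"turn": [0,0,0]},
  {"travel": [-0.11,-0.067,0],"turn": [0,0,0]},
])

```text
time: 1.1
position: [0.4431, 0.3166, 0.2363]
tool_rot: [-0.541, -3.094, 0.0]
ft_force: [-0.2, -0.4, -0.2]
grip_width: 1.0
grip_force: 0.0
```

```bash
python3 - <<'E'
from h import *
s,im=shot("w1");print(s["time"],s["position"],s["tool_rot"])
move(s,(.455,-.03,.25),79.5)
E
```

```text
1.1 [0.44309298 0.31658768 0.23625651] [-5.40736989e-01 -3.09392203e+00  9.21630342e-05]
travel [-0.1287 -0.322  -0.0138] turn z(tool) -9.33 yaw now 70.17
```

Emit:
step_arm([
  {"travel": [-0.02,-0.04,0],"turn": [0,0,0]},
  {"travel": [-0.025,-0.06,0],"turn": [0,0,0]},
  {"travel": [-0.025,-0.06,0],"turn": [0,0,0]},
])

```text
time: 1.45
position: [0.446, 0.25, 0.2367]
tool_rot: [-0.542, -3.094, 0.001]
ft_force: [-0.5, -0.3, 0.4]
grip_width: 1.003
grip_force: 0.0
```

```bash
python3 - <<'E'
from h import *
s,im=shot("w2");print(s["qd"])
E
```

```text
[-0.0213601   0.02372946 -0.04369476 -0.02928229 -0.03713379 -0.02100781
 -0.02191419]
```

Emit:
step_arm([
  {"travel": [-0.018,-0.045,0],"turn": [0,0,0]},
  {"travel": [-0.036,-0.09,0],"turn": [0,0,0]},
  {"travel": [-0.054,-0.135,0],"turn": [0,0,0]},
  {"travel": [-0.072,-0.18,0],"turn": [0,0,0]},
  {"travel": [-0.09,-0.22,0],"turn": [0,0,-3]},
])

```text
time: 2.0
position: [0.4567, 0.0147, 0.2369]
tool_rot: [0.451, 3.108, 0.002]
ft_force: [1.4, 0.5, 0.3]
grip_width: 1.0
grip_force: 0.0
```

Emit:
step_arm([
  {"travel": [-0.016,-0.04,-0.01],"turn": [0,0,-4]},
  {"travel": [-0.016,-0.04,-0.014],"turn": [0,0,-6.3]},
  {"travel": [-0.016,-0.04,-0.014],"turn": [0,0,-6.3]},
  {"travel": [-0.016,-0.04,-0.014],"turn": [0,0,-6.3]},
])

```text
time: 2.4
position: [0.4608, -0.0258, 0.2505]
tool_rot: [0.281, 3.129, 0.001]
ft_force: [0.1, 0.7, -0.2]
grip_width: 0.998
grip_force: 0.0
```

```bash
python3 - <<'E'
from h import *
s,im=shot("w3");print(s["position"],s["tool_rot"])
a=cv2.imread("pics/w1.png");b=cv2.imread("pics/w3.png")
cv2.imwrite("pics/c1.png",np.hstack([cv2.resize(a,(400,300),interpolation=3),cv2.resize(b,(400,300),interpolation=3)]))
E
```

```text
[ 0.46079188 -0.0257918   0.25045089] [2.81202665e-01 3.12891359e+00 9.72348746e-04]
```

View pics/c1.png

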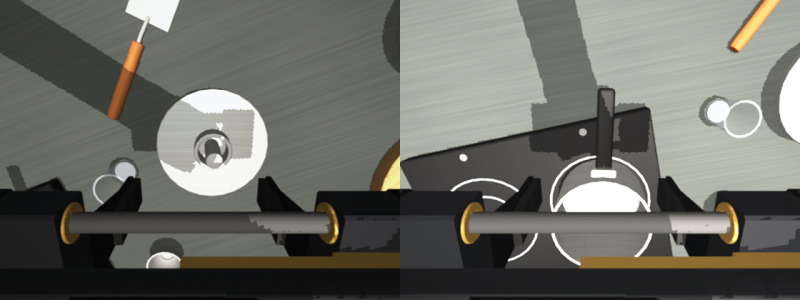

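Left (w1): lid at px ≈(297,200) full-res, with the knob inside the neck at ≈(295,208). Right (w3): handle from (287,123) to (287,235), with the white bracket at its root.

```bash
python3 - <<'E'
from h import *
b=cv2.imread("pics/w3.png");a=cv2.imread("pics/w1.png");a2=cv2.imread("pics/w2.png")
g=cv2.cvtColor(b,6)
for r in range(126,240,12):print(r,g[r,266:312:1].tolist())
f=lambda i,x,y:cv2.resize(i[y:y+130,x:x+130],(390,390),interpolation=2)
cv2.imwrite("pics/c2.png",np.vstack([np.hstack([f(b,225,115),f(a,230,140)])]))
g=cv2.cvtColor(a2,6);m=(g>200).astype(np.uint8);n,l,stt,cen=cv2.connectedComponentsWithStats(m);print([(stt[i],cen[i].round(1)) for i in range(1,n) if stt[i][4]>300])
E
```

```text
126 [116, 114, 111, 112, 112, 110, 110, 110, 112, 112, 97, 61, 34, 38, 44, 64, 75, 74, 74, 72, 72, 71, 70, 71, 69, 70, 67, 68, 66, 64, 63, 61, 53, 50, 102, 160, 180, 179, 177, 177, 176, 177, 177, 177, 176, 178]
138 [113, 115, 114, 115, 116, 116, 114, 115, 116, 114, 74, 34, 39, 48, 57, 60, 59, 58, 58, 69, 101, 113, 113, 112, 113, 111, 111, 111, 109, 109, 110, 98, 77, 56, 66, 153, 185, 185, 184, 183, 182, 183, 183, 181, 182, 182]
150 [117, 116, 115, 115, 116, 115, 114, 115, 115, 100, 60, 36, 41, 52, 56, 59, 59, 58, 57, 57, 56, 55, 55, 56, 89, 109, 108, 106, 108, 106, 98, 82, 61, 45, 71, 102, 113, 113, 111, 113, 112, 112, 111, 110, 111, 111]
162 [110, 111, 109, 110, 109, 110, 112, 112, 110, 79, 42, 36, 44, 53, 59, 56, 57, 57, 56, 56, 55, 55, 54, 54, 53, 52, 51, 54, 86, 102, 89, 67, 47, 29, 29, 35, 35, 37, 37, 40, 39, 41, 42, 44, 44, 45]
174 [49, 48, 49, 49, 49, 49, 49, 50, 49, 36, 33, 40, 48, 55, 57, 57, 57, 56, 56, 56, 54, 55, 53, 53, 52, 53, 51, 50, 50, 47, 42, 34, 34, 77, 102, 101, 99, 100, 101, 101, 74, 50, 47, 49, 50, 50]
186 [48, 49, 50, 48, 49, 49, 49, 49, 45, 34, 34, 44, 50, 54,
[... 454 characters left out ...]
 89, 99, 100, 100, 100, 98, 99, 95, 89, 67, 49, 49, 49, 48]
222 [97, 68, 61, 60, 53, 49, 48, 41, 32, 32, 41, 48, 52, 52, 52, 51, 49, 50, 51, 51, 50, 50, 49, 49, 49, 47, 47, 44, 37, 29, 77, 236, 255, 255, 255, 255, 255, 255, 255, 255, 255, 247, 187, 131, 91, 89]
234 [126, 120, 122, 126, 127, 130, 130, 102, 62, 51, 62, 76, 80, 80, 80, 80, 78, 81, 85, 85, 84, 80, 62, 67, 77, 76, 73, 68, 55, 47, 97, 126, 129, 127, 122, 116, 117, 121, 120, 120, 120, 120, 120, 120, 119, 120]
[(array([268,   0,  33,  17, 336], dtype=int32), array([286.1,   5.5])), (array([  281,    98,   154,   155, 13210], dtype=int32), array([368.8, 170. ])), (array([253, 336,  53,  23, 429], dtype=int32), array([278.9, 344.5]))]
```

View pics/c2.png

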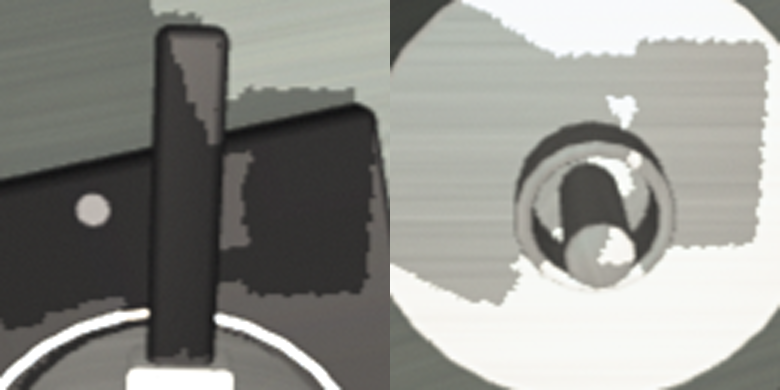

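The left crop shows the handle clearly: end at about row 124, centreline (288.2,138) to (284.6,222), bracket at about row 237. The right crop shows the knob-top centre at about (299,223.5) in w1.

```bash
python3 - <<'E'
from h import *
c=cam("wrist",st("w3"));ct=cam("top");cs=cam("side")
E=plane(c,[(288.8,124.5),(288.2,138),(284.6,222),(284.2,236)],.1);print(E)
u=E[2]-E[1];u/=np.linalg.norm(u);ax=E[0]+.184*u;g=E[0]+.054*u
print("axis",ax,"grip",g,"bar deg",np.degrees(np.arctan2(u[1],u[0])),"bracket dist",np.linalg.norm(E[3]-ax))
print("proj side of end, z=.1",proj(cs,E[0]),"top",proj(ct,E[0]))
S=cv2.imread("pics/side0.png",0);print(S[194:214,216:240])
G=cv2.imread("pics/top0.png",0);print(G[252:266,254:274])
c1=cam("wrist",st("w1"));print("knob",plane(c1,[(299,223.5)],.108))
move(st("w3"),(*g[:2],.15),np.degrees(np.arctan2(u[1],u[0]))+90)
E
```

```text
[[ 0.39726355 -0.00704467  0.1       ]
 [ 0.40850741 -0.00949628  0.1       ]
 [ 0.48496239 -0.0260374   0.1       ]
 [ 0.49893937 -0.02886512  0.1       ]]
axis [ 0.57710274 -0.04595308  0.1       ] grip [ 0.45004244 -0.01846344  0.1       ] bar deg -12.20785416841707 bracket dist 0.08000943959857236
proj side of end, z=.1 [[223.48334023 202.97104018]] top [[261.09042201 260.88432196]]
[[111 113 113 113 113 115  83 103 117 161 212 210 209 209 208 209 209 210
  174 131 114  70  71 120]
 [111 113 114 114 113 115 104  83  95 116 150 163 179 197 178 179 177 148
  123 113  87  70  70 119]
 [112 111 114 115 114 115 116  66  74  88 120 139 131 144 131 132 130 120
  115  88  70  70 106 118]
 [114 111 112 113 114 115 116 105  68  69  90  97  87  94 117  87  85  91
   88  68  68 107 118 117]
 [114 113 111 112 113 114 116 117 103 105 102  65  67  71  88  72  69  69
   67 104 105 119 116 116]
 [114 113 111 111 114 114 115 116 115 115 114 103 105 103 105 108 110 108
  107 118 119 101 102  87]
 [114 114 112 111 113 115 115 116 117 117 117 118  99 100  91  94  97  84
   86  76  79  64  66  54]
 [1
[... 1905 characters left out ...]

 [ 95  95  63  51  60  60  63  68  69  70  53  34  59  66  66  99  98  98
   97 101]
 [ 95  97  83  67  57  51  47  58  60  66  57  49  77  80  78  97  97  96
   97  98]
 [ 93  94  99  96  86  77  72  72  66  60  59  78  95  98  98  97  97  94
   95  97]
 [ 98  94  95  95  92  93  95  98  95  84  85  98  96  93  96  98  95  95
   96  97]
 [ 95  96  95  95  99  99  96  98  96  94  96  95  99  97  94  97  96  96
  100  95]
 [ 99  99  96  96  97  96  98  98  97  96 100  96  97  96  95  97  95  96
   97  97]
 [ 98  98  93  97  97  95  94  97  93  97 100  96  97  96  97  97  96  96
   98  93]]
knob [[0.46472264 0.32600971 0.108     ]]
travel [0.0119 0.0052 0.1005] turn z(tool) 1.94 yaw now 79.73
```

Emit:
step_arm([
  {"travel": [0.012,0.005,0.045],"turn": [0,0,1.9]},
  {"travel": [0.012,0.005,0.09],"turn": [0,0,1.9]},
  {"travel": [0.012,0.005,0.13],"turn": [0,0,1.9]},
  {"travel": [0.012,0.005,0.155],"turn": [0,0,1.9]},
  {"travel": [0.012,0.005,0.164],"turn": [0,0,1.9]},
])

```text
time: 2.95
position: [0.4473, -0.0196, 0.0836]
tool_rot: [-0.333, -3.118, 0.002]
ft_force: [-0.2, -0.9, -0.3]
grip_width: 1.002
grip_force: 0.0
```

Emit:
step_arm([
  {"travel": [0,0,0],"turn": [0,0,0]},
  {"travel": [0,0,0],"turn": [0,0,0]},
  {"travel": [0,0,0],"turn": [0,0,0]},
  {"travel": [0,0,0],"turn": [0,0,0]},
  {"travel": [0,0,0],"turn": [0,0,0]},
], gripper=0.1, force=40)

```text
time: 3.45
position: [0.4504, -0.0208, 0.0874]
tool_rot: [0.336, 3.122, 0.001]
ft_force: [0.4, 0.6, 0.7]
grip_width: 0.629
grip_force: 0.0
```

Emit:
step_arm([
  {"travel": [0,0,0],"turn": [0,0,0]},
  {"travel": [0,0,0],"turn": [0,0,0]},
  {"travel": [0,0,0],"turn": [0,0,0]},
])

```text
time: 3.75
position: [0.4497, -0.0209, 0.0866]
tool_rot: [0.337, 3.123, 0.0]
ft_force: [-1.0, 0.4, -0.1]
grip_width: 0.354
grip_force: 0.0
```

```bash
python3 - <<'E'
from h import *
s=ctrl.get_state();print(s["time"],s["position"],s["grip_width"],s["grip_force"],s["ft_force"])
move(s,s["position"]+[.0162,-.2028,0])
E
```

```text
3.75 [ 0.44973922 -0.02091409  0.08660781] 0.35404255656619205 0.0 [-1.01458486  0.38122175 -0.06005296]
travel [-0.059  -0.1947 -0.    ] turn z(tool) 0 yaw now 77.7
```

Emit:
step_arm([
  {"travel": [0,0,0],"turn": [0,0,0]},
  {"travel": [0,0,0],"turn": [0,0,0]},
  {"travel": [0,0,0],"turn": [0,0,0]},
  {"travel": [0,0,0],"turn": [0,0,0]},
])

```text
time: 4.15
position: [0.4498, -0.0203, 0.0866]
tool_rot: [0.335, 3.124, 0.001]
ft_force: [-0.9, 2.2, 0.7]
grip_width: 0.247
grip_force: 40.0
```

Emit:
step_arm([
  {"travel": [-0.0009,-0.003,0],"turn": [0,0,0]},
  {"travel": [-0.0025,-0.008,0],"turn": [0,0,0]},
  {"travel": [-0.0045,-0.015,0],"turn": [0,0,0]},
  {"travel": [-0.007,-0.023,0],"turn": [0,0,0]},
  {"travel": [-0.01,-0.033,0],"turn": [0,0,0]},
])

```text
time: 4.65
position: [0.4525, -0.0552, 0.0866]
tool_rot: [-0.335, -3.124, -0.001]
ft_force: [-0.8, 3.2, 0.5]
grip_width: 0.249
grip_force: 40.1
```

```bash
python3 - <<'E'
from h import *
s=ctrl.get_state();print(s["time"],s["position"],s["tool_rot"],s["grip_width"],s["grip_force"],s["ft_force"],s["torque"])
E
```

```text
4.65 [ 0.45253218 -0.05522099  0.08659126] [-3.34702004e-01 -3.12365187e+00 -1.00966643e-03] 0.2488573586305129 40.14802202582359 [-0.78513668  3.20870506  0.51661209] [0.94445401 0.04732304 0.54249379]
```

Emit:
step_arm([
  {"travel": [-0.003,-0.01,0],"turn": [0,0,0]},
  {"travel": [-0.006,-0.02,0],"turn": [0,0,0]},
  {"travel": [-0.009,-0.03,0],"turn": [0,0,0]},
  {"travel": [-0.012,-0.04,0],"turn": [0,0,0]},
  {"travel": [-0.015,-0.05,0],"turn": [0,0,0]},
])

```text
time: 5.15
position: [0.4565, -0.1081, 0.0866]
tool_rot: [-0.337, -3.123, -0.0]
ft_force: [0.1, 4.5, 2.3]
grip_width: 0.249
grip_force: 40.2
```

Emit:
step_arm([
  {"travel": [-0.003,-0.01,0],"turn": [0,0,0]},
  {"travel": [-0.006,-0.02,0],"turn": [0,0,0]},
  {"travel": [-0.009,-0.03,0],"turn": [0,0,0]},
  {"travel": [-0.012,-0.04,0],"turn": [0,0,0]},
  {"travel": [-0.015,-0.05,0],"turn": [0,0,0]},
])

```text
time: 5.65
position: [0.4604, -0.16, 0.0866]
tool_rot: [-0.336, -3.123, -0.001]
ft_force: [-0.8, 5.3, 3.3]
grip_width: 0.248
grip_force: 40.2
```

Emit:
step_arm([
  {"travel": [-0.003,-0.01,0],"turn": [0,0,0]},
  {"travel": [-0.006,-0.02,0],"turn": [0,0,0]},
  {"travel": [-0.0085,-0.028,0],"turn": [0,0,0]},
  {"travel": [-0.0105,-0.035,0],"turn": [0,0,0]},
  {"travel": [-0.012,-0.04,0],"turn": [0,0,0]},
])

```text
time: 6.15
position: [0.4635, -0.2016, 0.0866]
tool_rot: [-0.337, -3.123, -0.0]
ft_force: [-0.6, 6.3, 4.5]
grip_width: 0.247
grip_force: 40.1
```

Emit:
step_arm([
  {"travel": [-0.003,-0.01,0],"turn": [0,0,0]},
  {"travel": [-0.0055,-0.018,0],"turn": [0,0,0]},
  {"travel": [-0.007,-0.022,0],"turn": [0,0,0]},
  {"travel": [-0.007,-0.022,0],"turn": [0,0,0]},
  {"travel": [-0.007,-0.022,0],"turn": [0,0,0]},
])

```text
time: 6.65
position: [0.4657, -0.225, 0.0866]
tool_rot: [0.338, 3.123, -0.002]
ft_force: [0.4, 1.0, 2.5]
grip_width: 0.251
grip_force: 39.9
```

```bash
python3 - <<'E'
from h import *
s=ctrl.get_state();print(s["time"],s["position"],s["tool_rot"],s["grip_width"],s["ft_force"],s["torque"])
a=ctrl.get_image("top")[:,:,::-1];b=ctrl.get_image("side")[:,:,::-1];cv2.imwrite("pics/top1.png",a);cv2.imwrite("pics/side1.png",b)
cv2.imwrite("pics/c3.png",np.hstack([cv2.resize(a[110:260,230:430],(400,300)),cv2.resize(b[170:320,220:420],(400,300))]))
E
```

```text
6.65 [ 0.46574404 -0.22503978  0.08660917] [ 3.37834496e-01  3.12301515e+00 -2.15622811e-03] 0.251400286706675 [0.40242294 1.00830536 2.51642353] [ 0.40395603 -0.00870427  0.33336241]
```

View pics/c3.png

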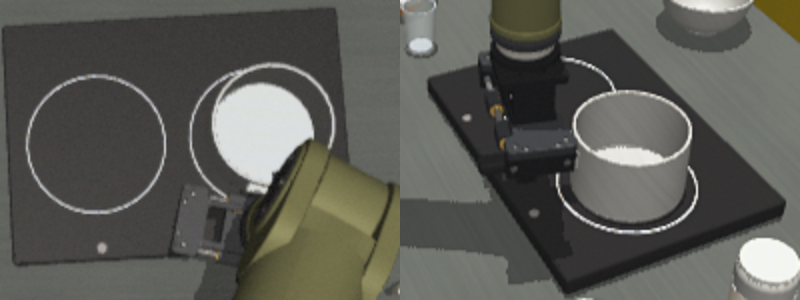

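Left, top view: the pan's rim circle spans crop x 213–335 with its top at y 63, over the double ring. Right, side view: rim ellipse from crop (572,130) to (691,133). I'll measure the offset from both rims.

```bash
python3 - <<'E'
from h import *
c={n:cam(n) for n in("top","side")}
for n,g0 in(("top",plane(c["top"],[(367,172.5)],.12)[0]),("side",plane(c["side"],[(335.9,234)],.12)[0])):
    I=cv2.imread(f"pics/{n}1.png").astype(int);G=I.mean(2)
    # edge: bright, low-saturation outer boundary; scan rays inward from r=85mm to 60mm
    g=g0;print(n,"guess",g)
    for it in range(4):
        P=[]
        for a in np.radians(np.arange(0,360,4)):
            r=np.arange(.078,.060,-.0004);X=np.c_[g[0]+r*np.cos(a),g[1]+r*np.sin(a),np.full(len(r),.12)]
            uv=proj(c[n],X);v=cv2.remap(G.astype(np.float32),uv[:,0].astype(np.float32)[None],uv[:,1].astype(np.float32)[None],1)[0]
            k=np.argmax(v)
            if v[k]>170 and 0<k<len(r)-1:P.append(X[k])
        q,e=circ(np.array(P));g=np.r_[q[:2],.12]
    print(n,len(P),q,e)
E
```

```text
top guess [ 0.59043251 -0.2502439   0.12      ]
top 65 [ 0.59585611 -0.25055204  0.06480974] 0.0017199510146039152
side guess [ 0.59041399 -0.25541336  0.12      ]
side 88 [ 0.59257717 -0.25041152  0.06726802] 0.001159736701802645
```

The pan is about 2 mm from the ring centre, so I'll release it and rise.

Emit:
step_arm([
  {"travel": [0,0,0],"turn": [0,0,0]},
  {"travel": [0,0,0],"turn": [0,0,0]},
  {"travel": [0,0,0],"turn": [0,0,0]},
  {"travel": [0,0,0],"turn": [0,0,0]},
  {"travel": [0,0,0],"turn": [0,0,0]},
], gripper=1)

```text
time: 7.25
position: [0.4657, -0.224, 0.0865]
tool_rot: [-0.337, -3.123, 0.0]
ft_force: [-0.0, -0.0, -1.0]
grip_width: 0.614
grip_force: 0.0
```

Emit:
step_arm([
  {"travel": [0,0,-0.01],"turn": [0,0,0]},
  {"travel": [0,0,-0.04],"turn": [0,0,0]},
  {"travel": [0,0,-0.085],"turn": [0,0,0]},
  {"travel": [0,0,-0.13],"turn": [0,0,0]},
  {"travel": [0,0,-0.175],"turn": [0,0,0]},
])

```text
time: 7.75
position: [0.4654, -0.2243, 0.2641]
tool_rot: [0.337, 3.122, 0.0]
ft_force: [1.1, -0.3, -0.3]
grip_width: 0.983
grip_force: 0.0
```

```bash
python3 - <<'E'
from h import *
s=ctrl.get_state();print(s["time"],s["position"],s["grip_width"])
move(s,(.465,.326,.27),70)
E
```

```text
7.75 [ 0.46543855 -0.2242542   0.26413977] 0.982557680934696
travel [ 0.118   0.5375 -0.0059] turn z(tool) 7.67 yaw now 77.67
```

Emit:
step_arm([
  {"travel": [0.012,0.045,0],"turn": [0,0,0]},
  {"travel": [0.024,0.09,0],"turn": [0,0,0]},
  {"travel": [0.036,0.135,0],"turn": [0,0,0]},
  {"travel": [0.048,0.18,0],"turn": [0,0,0]},
  {"travel": [0.06,0.225,0],"turn": [0,0,0]},
])

```text
time: 8.25
position: [0.4548, 0.0102, 0.2627]
tool_rot: [0.337, 3.121, 0.001]
ft_force: [1.4, -0.1, 0.3]
grip_width: 0.995
grip_force: 0.0
```

Emit:
step_arm([
  {"travel": [0.012,0.045,0],"turn": [0,0,0]},
  {"travel": [0.024,0.09,0],"turn": [0,0,0]},
  {"travel": [0.036,0.135,0],"turn": [0,0,0]},
  {"travel": [0.048,0.18,0],"turn": [0,0,0]},
  {"travel": [0.06,0.225,0],"turn": [0,0,0]},
])

```text
time: 8.75
position: [0.4443, 0.2429, 0.2626]
tool_rot: [0.337, 3.122, 0.001]
ft_force: [0.4, 0.7, 0.5]
grip_width: 1.001
grip_force: 0.0
```

Emit:
step_arm([
  {"travel": [0.011,0.042,0.03],"turn": [0,0,0]},
  {"travel": [0.022,0.082,0.06],"turn": [0,0,0]},
  {"travel": [0.022,0.082,0.06],"turn": [0,0,0]},
  {"travel": [0.022,0.082,0.06],"turn": [0,0,0]},
])

```text
time: 9.15
position: [0.4395, 0.3266, 0.2008]
tool_rot: [-0.332, -3.123, 0.003]
ft_force: [-0.5, -0.3, 0.2]
grip_width: 0.999
grip_force: 0.0
```

```bash
python3 - <<'E'
from h import *
s,im=shot("w4");print(s["time"],s["position"],s["qd"].round(3))
b=cv2.imread("pics/w4.png");a=cv2.imread("pics/w2.png")
cs=cam("wrist",st("w4"));c2=cam("wrist",st("w2"))
p4=proj(cs,(.4647,.326,.108))[0].astype(int);p2=proj(c2,(.4647,.326,.108))[0].astype(int);print(p4,p2)
f=lambda i,p,h:cv2.resize(i[p[1]-h:p[1]+h,p[0]-h:p[0]+h],(390,390),interpolation=2)
cv2.imwrite("pics/c4.png",np.hstack([f(b,p4,52),f(a,p2,39)]))
E
```

```text
9.15 [0.43951874 0.32661341 0.20080045] [ 0.026 -0.041  0.042 -0.01   0.013  0.008  0.006]
[286 247] [371 195]
```

View pics/c4.png

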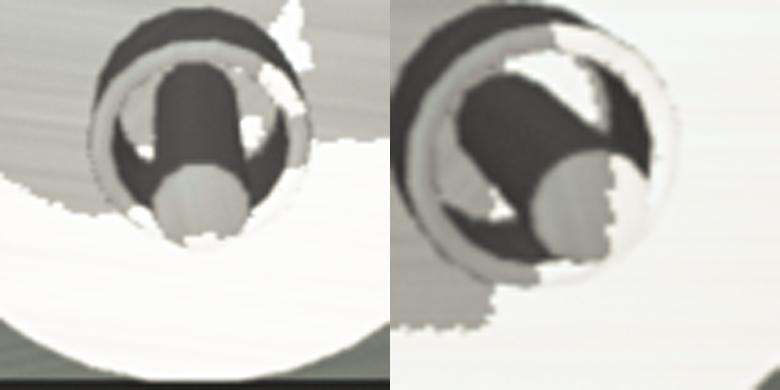

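Left crop (w4): knob top centred at crop (201,207), px (287.6,250.2). Right crop (w2): knob top at px (372.2,197.2). The neck ring surrounds the knob roughly concentrically.

```bash
python3 - <<'E'
from h import *
c1,c2,c4=[cam("wrist",st(n)) for n in("w1","w2","w4")]
print(tri([(c1,(299,223.5)),(c2,(372.2,197.2)),(c4,(287.6,250.2))]))
for c,p in((c1,(299,223.5)),(c2,(372.2,197.2)),(c4,(287.6,250.2))):print(plane(c,[p],.108))
print("neck",plane(c4,[(234+201/3.75,195+147/3.75)],.07))
# cover outline
for n,c in(("w1",c1),("w2",c2)):
    g=cv2.imread(f"pics/{n}.png",0);ctr=(.465,.326);P=[]
    for a in np.radians(range(0,360,4)):
        r=np.arange(.065,.1,.0005);X=np.c_[ctr[0]+r*np.cos(a),ctr[1]+r*np.sin(a),np.full(len(r),.04)];uv=proj(c,X).astype(np.float32)
        v=cv2.remap(g.astype(np.float32),uv[:,:1].T.copy(),uv[:,1:].T.copy(),1)[0];d=np.diff(cv2.blur(v[None],(3,1))[0]);k=np.argmin(d)
        if d[k]<-12 and v[0]>150:P.append(X[k])
    print(n,len(P),circ(np.array(P)))
move(st("w4"),(.465,.326,.093))
E
```

```text
(array([0.46562569, 0.32600769, 0.10886523]), [0.0010973684430779901, 0.0005394613736260151, 0.0006205106924184838])
[[0.46477193 0.32597465 0.108     ]]
[[0.4664727  0.32600198 0.108     ]]
[[0.46666382 0.32611622 0.108     ]]
neck [[0.46846557 0.32659061 0.07      ]]
w1 90 (array([0.46762421, 0.32626253, 0.08279343]), np.float64(0.00024907226543822113))
w2 90 (array([0.46733612, 0.32614437, 0.08270358]), np.float64(0.0005670842983278745))
travel [-0.0251  0.005   0.1078] turn z(tool) 0 yaw now 77.85
```

Emit:
step_arm([
  {"travel": [-0.0265,0.005,0.03],"turn": [0,0,0]},
  {"travel": [-0.0265,0.005,0.06],"turn": [0,0,0]},
  {"travel": [-0.0265,0.005,0.09],"turn": [0,0,0]},
  {"travel": [-0.0265,0.005,0.103],"turn": [0,0,0]},
  {"travel": [-0.0265,0.005,0.11],"turn": [0,0,0]},
], gripper=0.6)

```text
time: 9.7
position: [0.468, 0.324, 0.0917]
tool_rot: [0.34, 3.123, -0.001]
ft_force: [0.5, 1.1, 0.7]
grip_width: 0.645
grip_force: 0.0
```

Emit:
step_arm([
  {"travel": [0,0,0],"turn": [0,0,0]},
  {"travel": [0,0,0],"turn": [0,0,0]},
  {"travel": [0,0,0],"turn": [0,0,0]},
  {"travel": [0,0,0],"turn": [0,0,0]},
  {"travel": [0,0,0],"turn": [0,0,0]},
], gripper=0.1, force=45)

```text
time: 10.2
position: [0.4679, 0.3261, 0.0925]
tool_rot: [0.336, 3.122, 0.003]
ft_force: [-1.2, 0.3, 2.8]
grip_width: 0.239
grip_force: 45.0
```

Emit:
step_arm([
  {"travel": [0,0,0],"turn": [0,0,0]},
  {"travel": [0,0,0],"turn": [0,0,0]},
  {"travel": [0,0,0],"turn": [0,0,0]},
  {"travel": [0,0,0],"turn": [0,0,0]},
])

```text
time: 10.6
position: [0.4679, 0.3261, 0.0925]
tool_rot: [0.336, 3.122, 0.003]
ft_force: [-0.5, 0.8, 6.7]
grip_width: 0.241
grip_force: 45.0
```

Emit:
step_arm([
  {"travel": [0,0,-0.005],"turn": [0,0,0]},
  {"travel": [0,0,-0.015],"turn": [0,0,0]},
  {"travel": [0,0,-0.03],"turn": [0,0,0]},
  {"travel": [0,0,-0.05],"turn": [0,0,0]},
  {"travel": [0,0,-0.07],"turn": [0,0,0]},
])

```text
time: 11.1
position: [0.4672, 0.3249, 0.1627]
tool_rot: [-0.337, -3.123, 0.001]
ft_force: [0.4, -0.5, -4.0]
grip_width: 0.245
grip_force: 45.0
```

Emit:
step_arm([
  {"travel": [0,0,-0.02],"turn": [0,0,0]},
  {"travel": [0,0,-0.045],"turn": [0,0,0]},
  {"travel": [0,0,-0.07],"turn": [0,0,0]},
  {"travel": [0,0,-0.09],"turn": [0,0,0]},
  {"travel": [0,0,-0.1],"turn": [0,0,0]},
])

```text
time: 11.6
position: [0.468, 0.3254, 0.2645]
tool_rot: [0.337, 3.121, 0.004]
ft_force: [0.2, 0.3, -4.3]
grip_width: 0.239
grip_force: 45.0
```

```bash
python3 - <<'E'
from h import *
s=ctrl.get_state();print(s["time"],s["position"],s["grip_width"],s["ft_force"],s["torque"])
a=ctrl.get_image("top")[:,:,::-1];b=ctrl.get_image("side")[:,:,::-1];cv2.imwrite("pics/top2.png",a);cv2.imwrite("pics/side2.png",b)
shot("w5")
c={n:cam(n) for n in("top","side")}
for n in c:
    G=cv2.imread(f"pics/{n}2.png",0).astype(np.float32);g=np.array([.594,-.2505,.12])
    for it in range(4):
        P=[]
        for t in np.radians(np.arange(0,360,4)):
            r=np.arange(.076,.060,-.0004);X=np.c_[g[0]+r*np.cos(t),g[1]+r*np.sin(t),np.full(len(r),.12)]
            uv=proj(c[n],X).astype(np.float32);v=cv2.remap(G,uv[:,:1].T.copy(),uv[:,1:].T.copy(),1)[0];k=np.argmax(v)
            if v[k]>150 and 0<k<len(r)-1:P.append(X[k])
        q,e=circ(np.array(P));g=np.r_[q[:2],.12]
    print(n,len(P),q,e)
w=cv2.imread("pics/w5.png")
cv2.imwrite("pics/c5.png",np.vstack([np.hstack([cv2.resize(a[130:230,320:420],(400,400),interpolation=2),cv2.resize(b[195:295,285:385],(400,400),interpolation=2)]),np.hstack([cv2.resize(b[60:210,160:360],(266,200)),cv2.resize(w,(266,200)),np.zeros((200,268,3),np.uint8)])]))
E
```

```text
11.6 [0.46801507 0.32543404 0.26448259] 0.2392621185017441 [ 0.17724984  0.29546857 -4.2500027 ] [ 0.03585608 -0.02409078  0.01953543]
top 81 [ 0.59536441 -0.25133148  0.06486361] 0.0018385282593626282
side 88 [ 0.59249177 -0.25041154  0.06724759] 0.0014993570160253507
```

View pics/c5.png

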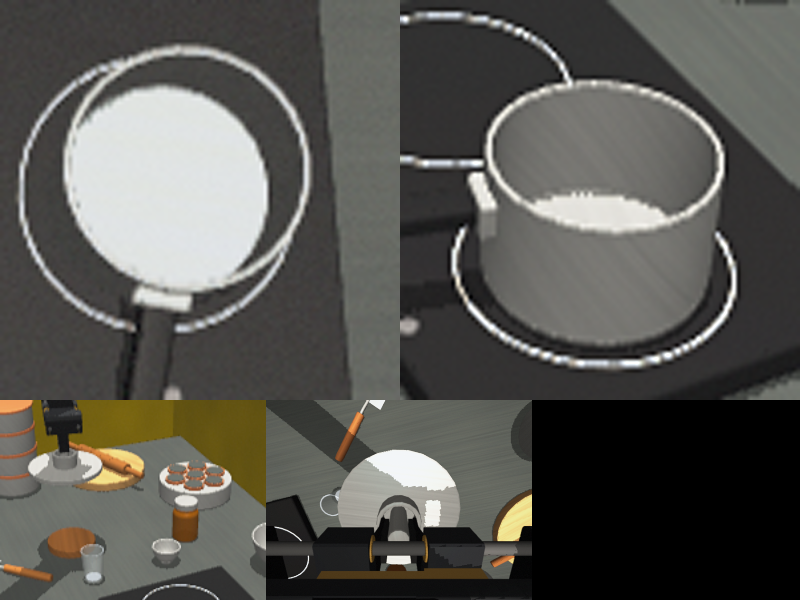

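Both lids hang level from the knob, and the trivet is empty. The pan rim in the top view is centred at about px (366.4,171.9). The bright pan floor biases my top fit, so I'll refit within a narrower radius band.

```bash
python3 - <<'E'
from h import *
c={n:cam(n) for n in("top","side")}
for n in c:
    G=cv2.imread(f"pics/{n}2.png",0).astype(np.float32);g=np.array([.593,-.2500,.12])
    for it in range(10):
        P=[]
        for t in np.radians(np.arange(0,360,3)):
            r=np.arange(.075,.0645,-.0003);X=np.c_[g[0]+r*np.cos(t),g[1]+r*np.sin(t),np.full(len(r),.12)]
            uv=proj(c[n],X).astype(np.float32);v=cv2.remap(G,uv[:,:1].T.copy(),uv[:,1:].T.copy(),1)[0];d=np.diff(cv2.blur(v[None],(3,1))[0])
            k=np.argmax(d)   # first dark->bright going inward = outer edge
            if d[k]>6 and 2<k<len(d)-3:P.append(X[k])
        q,e=circ(np.array(P));g=np.r_[q[:2],.12]
    print(n,len(P),q,e)
print(plane(c["top"],[(366.4,171.9)],.12))
# rim height check: outermost left/right tangent pts by two views
print(tri([(c["top"],proj(c["top"],g)[0]),(c["side"],proj(c["side"],g)[0])])[0])
s=st("w5");move(s,(.593,-.2495,.2645))
# knob top & neck vs TCP in w5
g=cv2.imread("pics/w5.png",0);cw=cam("wrist",s);P=[]
z=s["position"][2]-.0915+.04
for t in np.radians(range(0,360,4)):
    r=np.arange(.065,.1,.0005);X=np.c_[s["position"][0]+r*np.cos(t),s["position"][1]+r*np.sin(t),np.full(len(r),z)];uv=proj(cw,X).astype(np.float32)
    v=cv2.remap(g.astype(np.float32),uv[:,:1].T.copy(),uv[:,1:].T.copy(),1)[0];d=np.diff(cv2.blur(v[None],(3,1))[0]);k=np.argmin(d)
    if d[k]<-12 and v[0]>120 and uv[k,1]<270:P.append(X[k])
P=np.array(P);q,e=circ(P);print("cover",len(P),q,e,"minus tcp",q[:2]-s["position"][:2])
E
```

```text
top 114 [ 0.59302441 -0.24863215  0.06989308] 0.0008443898296886351
side 110 [ 0.59228202 -0.25051564  0.07006596] 0.000843174617984756
[[ 0.59183144 -0.24894739  0.12      ]]
[ 0.59228202 -0.25051564  0.12      ]
travel [-0.2447 -0.5352 -0.0018] turn z(tool) 0 yaw now 77.69
cover 51 [0.46729491 0.32461071 0.08215705] 0.000896767109440636 minus tcp [-0.00068422 -0.00094969]
```

Emit:
step_arm([
  {"travel": [-0.006,-0.013,0],"turn": [0,0,0]},
  {"travel": [-0.018,-0.04,0],"turn": [0,0,0]},
  {"travel": [-0.034,-0.074,0],"turn": [0,0,0]},
  {"travel": [-0.05,-0.109,0],"turn": [0,0,0]},
  {"travel": [-0.066,-0.144,0],"turn": [0,0,0]},
])

```text
time: 12.25
position: [0.5007, 0.1674, 0.26]
tool_rot: [-0.337, -3.121, 0.003]
ft_force: [0.0, -0.1, -3.9]
grip_width: 0.242
grip_force: 45.0
```

Emit:
step_arm([
  {"travel": [-0.016,-0.035,0],"turn": [0,0,0]},
  {"travel": [-0.032,-0.07,0],"turn": [0,0,0]},
  {"travel": [-0.048,-0.105,0],"turn": [0,0,0]},
  {"travel": [-0.064,-0.14,0],"turn": [0,0,0]},
  {"travel": [-0.08,-0.175,0],"turn": [0,0,0]},
])

```text
time: 12.75
position: [0.5409, -0.0204, 0.2602]
tool_rot: [-0.338, -3.121, 0.001]
ft_force: [-0.3, 0.4, -4.8]
grip_width: 0.239
grip_force: 45.0
```

Emit:
step_arm([
  {"travel": [-0.016,-0.035,0],"turn": [0,0,0]},
  {"travel": [-0.032,-0.07,0],"turn": [0,0,0]},
  {"travel": [-0.048,-0.105,0],"turn": [0,0,0]},
  {"travel": [-0.064,-0.139,0],"turn": [0,0,0]},
  {"travel": [-0.076,-0.165,0],"turn": [0,0,0]},
])

```text
time: 13.25
position: [0.5794, -0.199, 0.2601]
tool_rot: [-0.341, -3.12, 0.002]
ft_force: [0.7, 0.9, -4.5]
grip_width: 0.238
grip_force: 45.0
```

Emit:
step_arm([
  {"travel": [-0.01,-0.023,0],"turn": [0,0,0]},
  {"travel": [-0.018,-0.04,0],"turn": [0,0,0]},
  {"travel": [-0.0235,-0.0505,0],"turn": [0,0,0]},
  {"travel": [-0.0235,-0.0505,0],"turn": [0,0,0]},
  {"travel": [-0.0235,-0.0505,0],"turn": [0,0,0]},
])

```text
time: 13.75
position: [0.5929, -0.2484, 0.2608]
tool_rot: [-0.336, -3.122, -0.002]
ft_force: [-0.0, 0.8, -3.8]
grip_width: 0.242
grip_force: 45.0
```

```bash
python3 - <<'E'
from h import *
P=[]
for i in range(2):
    s,im=shot("w6");P.append(s["position"])
s["position"]=np.mean(P,0);print(s["time"],s["position"],s["tool_rot"],s["grip_width"],s["ft_force"])
move(s,(.5935,-.249,s["position"][2]))
g=cv2.imread("pics/w6.png",0);cw=cam("wrist",s);Q=[]
z=s["position"][2]-.0915+.04
for t in np.radians(range(0,360,4)):
    r=np.arange(.065,.1,.0005);X=np.c_[s["position"][0]+r*np.cos(t),s["position"][1]+r*np.sin(t),np.full(len(r),z)];uv=proj(cw,X).astype(np.float32)
    v=cv2.remap(g.astype(np.float32),uv[:,:1].T.copy(),uv[:,1:].T.copy(),1)[0];d=np.diff(cv2.blur(v[None],(3,1))[0]);k=np.argmin(d)
    if d[k]<-12 and v[0]>120 and uv[k,1]<270:Q.append(X[k])
Q=np.array(Q);q,e=circ(Q);print("cover",len(Q),q,e)
cv2.imwrite("pics/side3.png",ctrl.get_image("side")[:,:,::-1])
E
```

```text
13.8 [ 0.59311015 -0.24810849  0.26093324] [-3.34214034e-01 -3.12282604e+00 -2.28153354e-03] 0.23817715221250055 [-0.13108891  0.89786995 -4.19582931]
travel [-0.0006 -0.0008 -0.    ] turn z(tool) 0 yaw now 77.78
cover 53 [ 0.59223555 -0.24873789  0.08229399] 0.002714119283000889
```

Emit:
step_arm([
  {"travel": [-0.0005,-0.001,0.015],"turn": [0,0,0]},
  {"travel": [-0.0005,-0.001,0.03],"turn": [0,0,0]},
  {"travel": [-0.0005,-0.001,0.045],"turn": [0,0,0]},
  {"travel": [-0.0005,-0.001,0.055],"turn": [0,0,0]},
  {"travel": [-0.0005,-0.001,0.062],"turn": [0,0,0]},
])

```text
time: 14.4
position: [0.593, -0.2499, 0.1976]
tool_rot: [-0.336, -3.121, -0.001]
ft_force: [-0.4, -0.1, -4.1]
grip_width: 0.239
grip_force: 45.0
```

Emit:
step_arm([
  {"travel": [0,0,0.003],"turn": [0,0,0]},
  {"travel": [0,0,0.005],"turn": [0,0,0]},
  {"travel": [0,0,0.007],"turn": [0,0,0]},
  {"travel": [0,0,0.009],"turn": [0,0,0]},
  {"travel": [0,0,0.009],"turn": [0,0,0]},
])

```text
time: 14.9
position: [0.5937, -0.2503, 0.1906]
tool_rot: [0.336, 3.123, 0.0]
ft_force: [-0.2, 0.0, -4.6]
grip_width: 0.242
grip_force: 45.0
```

Emit:
step_arm([
  {"travel": [0,0,0.001],"turn": [0,0,0]},
  {"travel": [0,0,0.002],"turn": [0,0,0]},
  {"travel": [0,0,0.003],"turn": [0,0,0]},
  {"travel": [0,0,0.003],"turn": [0,0,0]},
])

```text
time: 15.3
position: [0.5936, -0.2503, 0.1874]
tool_rot: [-0.336, -3.123, -0.0]
ft_force: [0.4, -0.5, -4.4]
grip_width: 0.239
grip_force: 45.0
```

```bash
python3 - <<'E'
from h import *
P=[]
for i in range(2):
    b=ctrl.get_image("side");s=ctrl.get_state();P.append(np.r_[s["position"],s["ft_force"]])
print(s["time"],np.mean(P,0),s["torque"])
cv2.imwrite("pics/side4.png",b[150:310,230:430,::-1])
E
```

```text
15.4 [ 0.59365246 -0.250293    0.187512   -0.49679012  0.29502115 -3.62264692] [ 0.00413952  0.05450587 -0.06572935]
```

Emit:
step_arm([
  {"travel": [0,0,0.001],"turn": [0,0,0]},
  {"travel": [0,0,0.002],"turn": [0,0,0]},
  {"travel": [0,0,0.003],"turn": [0,0,0]},
  {"travel": [0,0,0.003],"turn": [0,0,0]},
])

```text
time: 15.8
position: [0.5935, -0.2502, 0.1843]
tool_rot: [-0.336, -3.123, -0.0]
ft_force: [-1.4, 0.0, -4.2]
grip_width: 0.243
grip_force: 45.0
```

Emit:
step_arm([
  {"travel": [0,0,0.001],"turn": [0,0,0]},
  {"travel": [0,0,0.002],"turn": [0,0,0]},
  {"travel": [0,0,0.002],"turn": [0,0,0]},
])

```text
time: 16.1
position: [0.5937, -0.2504, 0.1826]
tool_rot: [0.337, 3.123, 0.0]
ft_force: [0.9, -0.4, -3.9]
grip_width: 0.241
grip_force: 45.0
```

Emit:
step_arm([
  {"travel": [0,0,0.001],"turn": [0,0,0]},
  {"travel": [0,0,0.001],"turn": [0,0,0]},
])

```text
time: 16.3
position: [0.5937, -0.2504, 0.1825]
tool_rot: [0.337, 3.123, 0.0]
ft_force: [-3.2, 0.6, 2.4]
grip_width: 0.241
grip_force: 45.0
```

Emit:
step_arm([
  {"travel": [0,0,0.0005],"turn": [0,0,0]},
  {"travel": [0,0,0.001],"turn": [0,0,0]},
])

```text
time: 16.5
position: [0.5938, -0.2504, 0.1825]
tool_rot: [0.336, 3.122, 0.001]
ft_force: [-3.8, 2.7, 9.8]
grip_width: 0.241
grip_force: 45.0
```

Seated: the reaction builds at TCP z = 0.1825, as predicted. I'll ease off, then open.

Emit:
step_arm([
  {"travel": [0,0,-0.001],"turn": [0,0,0]},
  {"travel": [0,0,-0.0015],"turn": [0,0,0]},
  {"travel": [0,0,-0.0015],"turn": [0,0,0]},
])

```text
time: 16.8
position: [0.5937, -0.2504, 0.1825]
tool_rot: [0.336, 3.123, 0.0]
ft_force: [-2.8, 1.4, 4.2]
grip_width: 0.241
grip_force: 45.0
```

Emit:
step_arm([
  {"travel": [0,0,0],"turn": [0,0,0]},
  {"travel": [0,0,0],"turn": [0,0,0]},
  {"travel": [0,0,0],"turn": [0,0,0]},
  {"travel": [0,0,0],"turn": [0,0,0]},
  {"travel": [0,0,0],"turn": [0,0,0]},
], gripper=1)

```text
time: 17.3
position: [0.5938, -0.2503, 0.1819]
tool_rot: [0.336, 3.123, -0.0]
ft_force: [0.4, -0.6, 0.9]
grip_width: 0.609
grip_force: 0.0
```

Emit:
step_arm([
  {"travel": [0,0,0],"turn": [0,0,0]},
  {"travel": [0,0,0],"turn": [0,0,0]},
  {"travel": [0,0,0],"turn": [0,0,0]},
  {"travel": [0,0,0],"turn": [0,0,0]},
  {"travel": [0,0,0],"turn": [0,0,0]},
])

```text
time: 17.8
position: [0.5937, -0.2503, 0.1821]
tool_rot: [0.336, 3.123, 0.0]
ft_force: [0.1, 0.3, -0.1]
grip_width: 0.984
grip_force: 0.0
```

```bash
python3 - <<'E'
from h import *
s,im=shot("w7");P=[s["position"]]
b=ctrl.get_image("side")[:,:,::-1];cv2.imwrite("pics/side5.png",b)
t=ctrl.get_state();P.append(t["position"]);s["position"]=np.mean(P,0);print(s["time"],s["position"],s["grip_width"],t["ft_force"])
g=cv2.imread("pics/w7.png",0);cw=cam("wrist",s);Q=[]
for a in np.radians(range(0,360,4)):
    r=np.arange(.065,.1,.0005);X=np.c_[s["position"][0]+r*np.cos(a),s["position"][1]+r*np.sin(a),np.full(len(r),.13)];uv=proj(cw,X).astype(np.float32)
    v=cv2.remap(g.astype(np.float32),uv[:,:1].T.copy(),uv[:,1:].T.copy(),1)[0];d=np.diff(cv2.blur(v[None],(3,1))[0]);k=np.argmin(d)
    if d[k]<-12 and v[0]>100 and uv[k,1]<270:Q.append(X[k])
Q=np.array(Q);q,e=circ(Q);print("cover",len(Q),q,e)
w=cv2.imread("pics/w7.png")
cv2.imwrite("pics/c6.png",np.hstack([cv2.resize(b[150:310,230:430],(400,320)),cv2.resize(w,(400,320))]))
E
```

```text
17.8 [ 0.59370234 -0.25031506  0.18207268] 0.9844945709585708 [ 0.76356199 -0.27078533  0.20746563]
cover 48 [ 0.59397317 -0.25002741  0.08384412] 0.002925156483832219
```

View pics/c6.png

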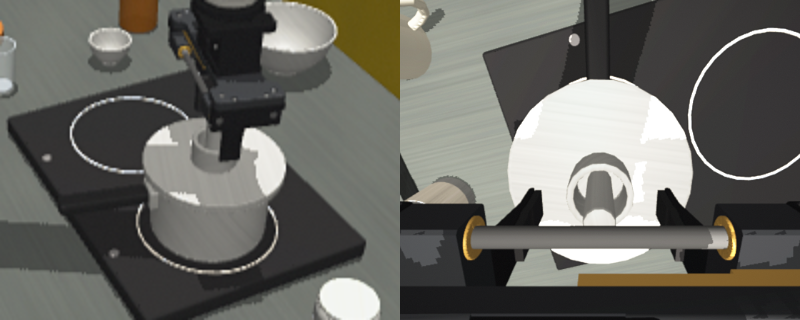

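Side view: the lids sit level on the pan with the knob upright. Wrist view: the cover is centred under the open fingers. Next I'll go down to the neck.

Emit:
step_arm([
  {"travel": [0,0,0.01],"turn": [0,0,0]},
  {"travel": [0,0,0.02],"turn": [0,0,0]},
  {"travel": [0,0,0.027],"turn": [0,0,0]},
  {"travel": [0,0,0.0325],"turn": [0,0,0]},
  {"travel": [0,0,0.0325],"turn": [0,0,0]},
])

```text
time: 18.4
position: [0.593, -0.25, 0.1481]
tool_rot: [-0.336, -3.121, -0.001]
ft_force: [0.0, 0.9, -0.5]
grip_width: 0.997
grip_force: 0.0
```

Emit:
step_arm([
  {"travel": [0,0,0],"turn": [0,0,0]},
  {"travel": [0,0,0],"turn": [0,0,0]},
  {"travel": [0,0,0],"turn": [0,0,0]},
  {"travel": [0,0,0],"turn": [0,0,0]},
  {"travel": [0,0,0],"turn": [0,0,0]},
], gripper=0.5, force=30)

```text
time: 18.9
position: [0.5938, -0.2503, 0.1498]
tool_rot: [0.336, 3.123, 0.0]
ft_force: [0.4, 0.8, 0.4]
grip_width: 0.632
grip_force: 0.6
```

Emit:
step_arm([
  {"travel": [0,0,0],"turn": [0,0,0]},
  {"travel": [0,0,0],"turn": [0,0,0]},
  {"travel": [0,0,0],"turn": [0,0,0]},
])

```text
time: 19.2
position: [0.5938, -0.2502, 0.1498]
tool_rot: [0.336, 3.123, 0.0]
ft_force: [-0.3, 0.3, 1.5]
grip_width: 0.617
grip_force: 30.0
```

Emit:
step_arm([
  {"travel": [0,0,-0.002],"turn": [0,0,0]},
  {"travel": [0,0,-0.005],"turn": [0,0,0]},
  {"travel": [0,0,-0.009],"turn": [0,0,0]},
  {"travel": [0,0,-0.014],"turn": [0,0,0]},
  {"travel": [0,0,-0.019],"turn": [0,0,0]},
])

```text
time: 19.7
position: [0.5937, -0.2504, 0.169]
tool_rot: [0.337, 3.123, -0.0]
ft_force: [0.8, 0.1, -1.9]
grip_width: 0.612
grip_force: 30.0
```

Emit:
step_arm([
  {"travel": [0,0,-0.006],"turn": [0,0,0]},
  {"travel": [0,0,-0.012],"turn": [0,0,0]},
  {"travel": [0,0,-0.018],"turn": [0,0,0]},
  {"travel": [0,0,-0.024],"turn": [0,0,0]},
  {"travel": [0,0,-0.03],"turn": [0,0,0]},
])

```text
time: 20.2
position: [0.5937, -0.2503, 0.1991]
tool_rot: [0.336, 3.123, 0.0]
ft_force: [1.1, 0.4, -1.5]
grip_width: 0.618
grip_force: 30.0
```

Emit:
step_arm([
  {"travel": [0,0,-0.006],"turn": [0,0,0]},
  {"travel": [0,0,-0.012],"turn": [0,0,0]},
  {"travel": [0,0,-0.018],"turn": [0,0,0]},
  {"travel": [0,0,-0.024],"turn": [0,0,0]},
  {"travel": [0,0,-0.03],"turn": [0,0,0]},
])

```text
time: 20.7
position: [0.5936, -0.2503, 0.2291]
tool_rot: [0.337, 3.124, 0.0]
ft_force: [-0.3, 0.8, -2.1]
grip_width: 0.616
grip_force: 30.0
```

Emit:
step_arm([
  {"travel": [0,0,-0.006],"turn": [0,0,0]},
  {"travel": [0,0,-0.011],"turn": [0,0,0]},
  {"travel": [0,0,-0.015],"turn": [0,0,0]},
  {"travel": [0,0,-0.017],"turn": [0,0,0]},
  {"travel": [0,0,-0.017],"turn": [0,0,0]},
])

```text
time: 21.2
position: [0.5938, -0.2504, 0.2458]
tool_rot: [0.336, 3.123, -0.0]
ft_force: [-0.0, -0.2, -2.4]
grip_width: 0.615
grip_force: 30.0
```

Emit:
step_arm([
  {"travel": [0,0,0],"turn": [0,0,0]},
  {"travel": [0,0,0],"turn": [0,0,0]},
  {"travel": [0,0,0],"turn": [0,0,0]},
  {"travel": [0,0,0],"turn": [0,0,0]},
])

```text
time: 21.6
position: [0.5936, -0.2503, 0.2454]
tool_rot: [-0.336, -3.123, -0.0]
ft_force: [0.9, -0.2, -1.3]
grip_width: 0.616
grip_force: 30.0
```

```bash
python3 - <<'E'
from h import *
b=ctrl.get_image("side")[:,:,::-1];t=ctrl.get_image("top")[:,:,::-1];s=ctrl.get_state();print(s["time"],s["position"],s["grip_width"],s["grip_force"],s["ft_force"],s["torque"])
cv2.imwrite("pics/c7.png",np.hstack([cv2.resize(b[110:310,210:410],(400,400)),cv2.resize(t[80:280,250:450],(400,400))]))
E
```

```text
21.7 [ 0.59363895 -0.25029181  0.24546173] 0.6148492345123242 29.999774913158035 [-1.05414685  0.68963547 -1.91030906] [ 0.0378113   0.03035148 -0.00727003]
```

View pics/c7.png

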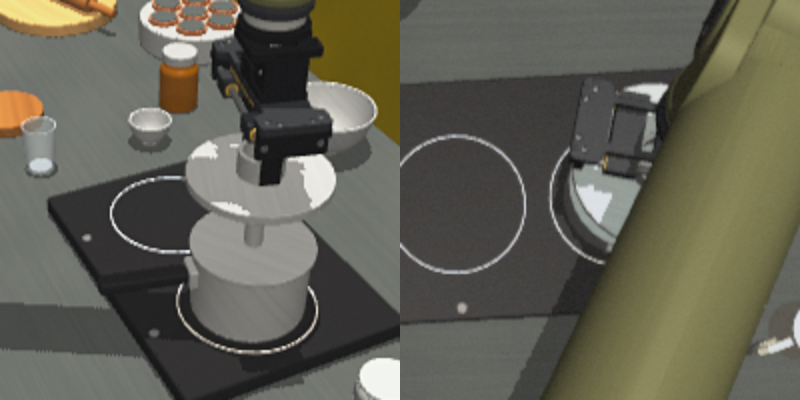

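The outer lid is held level about 0.1 m above the inner lid, carrying about 2 N, which matches its own weight. The inner lid is still seated with its knob upright.

```bash
python3 -c "
from bench import ctrl
print(ctrl.close_job())"
```

```text
the job is handed in; nothing more can be done
None
```

I handed the job in at about 21.7 s: the pan is about 2 mm off the double ring's centre, the inner lid is seated on it, and the gripper holds the outer lid level about 0.1 m above it. The hand-in did not report a verdict.

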